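# Fit the T-handle to the latch of a screen panel

### The arm

A 6-joint arm with a two-finger parallel gripper is mounted at the origin on the work surface. World frame = base frame: x ahead of the robot, y to its left, z up, the work surface at z = 0. Lengths are in mm, angles in degrees, forces in N, time in s.
With the tool pointing down it reaches from about 300 to 850 mm from the base axis. Payload 4.2 kg.
Tool frame: the origin (TCP) lies midway between the tips of the shut fingers; the grasp point (between the pads) lies 19 mm behind it; z points along the fingers, y is the direction in which the jaws open and shut (so a half turn about z gives the same grasp; the last joint's range is limited). The gripper opens to 91 mm and grips with 3 to 60 N. Pads are 32 mm wide; open, the fingers measure 118 mm over their backs; the gripper's body (76 mm by 178 mm) begins 60 mm behind the grasp point.
Start: joints at [70.417, 18.312, 89.639, -0, 72.044, -1.146], TCP at [181.861, 545.5, 213.976] pointing down, gripper open.
Joint ranges: [-177.97, 177.97], [-48.28, 115.42], [12.27, 149.76], [-77.06, 257.06], [2.81, 150.46], [-146.56, 146.56]. Speed limits (degrees/s): [147.25, 147.25, 180, 180, 180, 180].

### API

Orientations are given as [roll, pitch, yaw] about the fixed x, y, z axes, in that order (R = Rz(yaw) Ry(pitch) Rx(roll)).
In Python, from workcell import env gives the robot as it stands.
- The arm moves only by the shell command python3 -m jog 'ROWS' [FORCE]. ROWS is JSON, a list of rows, each an object of numbers: "dx", "dy", "dz": the shift along the world's x, y, z in m; "wx", "wy", "wz": the turn, a rotation vector about the world's x, y, z in rad; "grip": the gripper's target within -1 to 1 (shut at 1, half-way at 0, fully open at -1). In form: [{"dx": .., "dy": .., "dz": .., "wx": .., "wy": .., "wz": .., "grip": ..}, ...]. A call has 1 to 10 rows; each row shifts and turns the commanded pose from where the row before left it; what a row does not reach is not made up. A row lasts 1/10 s, in which the tool goes at most 50 mm and 8.59 degrees, less where a joint would pass 70% of its speed; a pose out of reach is approached as far as the arm can. A call with a gripper value outside its range is refused whole. The fingers move at their own pace and stop on an object; FORCE is the grip in N (left out, the last holds). Time passes only in rows, so rows that do not move let the fingers close. It gives the time, the measured TCP pose, the force and the opening at its end, in the units of the state.
- env.state(): the state, without advancing time (a new reading comes with each control period).
- env.grab_frame(name): name is "scene" or "top" or "wrist"; returns the picture (420x560x3 uint8, red, green, blue); there is no depth.
- env.get_calibration(name): a dict with "fx", "fy", "cx", "cy" (pixels), "R" (3x3) and "t" (3): a world point X has camera coordinates R X + t. Camera axes: x right, y down, z forward; pixel columns grow to the right and rows downward; lengths in mm; the calibration is good to about 2 mm. A picture is of the moment at which its call begins: read the wrist's pose just before it. get_calibration takes no time and is no camera call; for the wrist camera it gives the pose at the moment of the call.
- env.job_done(): hands the job in, once; it reports no verdict.
The state is a dict: "time_s": time; "qpos": joint angles; "qvel": joint speeds; "effort": joint torques, N m; "ee_pos": TCP position; "ee_rot": TCP orientation; "force": force on the tool from outside, world axes, zero at the start; "torque": the same for the moment, N m; "gripper_width": finger opening in mm.
Only numpy, scipy, OpenCV 4.12 (cv2) and the standard library are available. Lean on these libraries where they do the work, as an engineer would, in place of code of your own. Each camera call takes 0.05 s, during which the arm holds its last target. There are 200 camera calls.

### The job

Fit the T-handle from the wooden rack to the latch on the screen panel: with its bar lying the same way as the latch tongue, feel gently for the angle at which its flat-sided shaft drops into the hub, and press it fully home until its collar is flush on the hub. Only then turn it clockwise (seen from above) until the bar is in line with the latch case and the tongue is in its keeper, and let go. Never press or twist hard on the latch (stay under 30 N), and leave the other two tools in the rack and the disc on the panel where they are.

Things in the scene. Friction and masses are not known exactly. Their poses are not given: they have to be found in the camera images.
- handle: Steel T-handle, 0.2 to 0.3 kg, upright in one of the rack's three holes (which one varies), the only tool there with a straight flat bar on top. Origin on its axis at the underside of its round collar (42 mm across, 5 mm thick), z up. In the rack the collar lies on the rack's top; the shaft is loose there by about 1.5 mm. A half turn leaves it the same.
- handle_bar (a point): Centre of the handle's bar, 37 mm above the collar's underside. The bar is 100 mm long along the handle's x, 14 mm wide along y, 16 mm tall, on a round neck 12 mm across. Axes as the handle's.
- handle_tip (a point): Lower tip of the handle, 32 mm below the collar's underside. The shaft below the collar is a flat tang, 24 mm wide along the handle's x (the bar's line), 12 mm thick along y, 25 mm long, then a round nose 11 mm across tapering to 6 mm at this tip. Axes as the handle's.
- panel: Aluminium-framed lattice screen panel, 300 x 280 x 20 mm, fixed on the table; origin under its centre, z up. On its middle rail stands the dark steel latch case, 120 mm long along the panel's x, 76 mm wide, top 50 mm above the table. In it turns a round steel hub 57 mm across, top 60 mm above the table, with a flat tongue 14 mm wide reaching 118 mm from the axis.
- hub_mouth (a point): On the hub's vertical axis at its top face: the collar's seat. Axes are the panel's; they do not turn with the hub. The hub has a slot right through it, 25.5 x 13.5 mm, 26 mm deep, its long way along the tongue, free space below. A mis-turned shaft stops with only its nose in, collar 25 mm above the hub; within about 3 degrees of the slot's angle it drops in.
- keeper (a point): Keeper (two steel cheeks) at the panel's far edge; latched, the tongue points to it, along the panel's +x. The hub starts 19 to 89 degrees counter-clockwise (from above) of latched: not measured, to be seen or felt. It turns stiffly (0.15 N m), stays where left, with hard stops 6 degrees past latched and 94 short of it.
- rack: Fixed wooden block, 80 x 250 mm, 50 mm tall, origin under its centre, with three round holes 30 mm across and 45 mm deep, 80 mm apart along its y.
- knob_pin: a round steel pin with a black ball knob (32 mm across) standing in another hole of the rack; a bystander
- drift: a round dark steel drift with a plain cylindrical head (28 mm across) standing in another hole of the rack; a bystander
- disc: a flat grey grinding disc, 100 mm across, 6 mm thick, lying on the screen panel; a bystander
Mind the look-alikes: they are no part of the job. Leave any black or yellow look-alike of the handle alone.

How it is judged (in metres and radians):
On the way, in this order (a step that is already met when the one before it is completed fails the run):
1. the handle is fully home in the hub, collar flush (z of handle in the frame of hub_mouth below 0.003 m and horizontal distance between handle and hub_mouth below 0.003 m and angle between handle's own z axis and vertical below 0.08 rad), for 0.2 s.
2. with the handle still home, its bar is turned into line with the latch case (all of step 1 and angle between the x axis of handle and the x axis of panel, either way round below 0.15 rad), for 0.2 s.
At the end, for the whole second after the job is handed in: The T-handle stands released and at rest in the hub: collar within 3 mm of the hub's top, within 3 mm of the hub's axis, upright within 0.08 rad, its bar in line with the latch case within 0.15 rad (8.6 degrees) (all of step 2 and linear speed of handle below 0.02 m/s and contact force between handle and the fingers below 0.1 N); the robot touches nothing.
It fails at once if the handle presses on the latch with more than 30 N (contact force between handle and panel above 30 N).
It fails at once if a tool in the rack or the disc is moved more than 25 mm (distance of any of knob_pin, drift, disc from where it was at the start of the episode above 0.025 m).
It also fails if it takes over 69 s, if anything falls off the work surface, if the arm or the gripper's body presses on something with over 40 N, if the wrist force passes 120 N, or if a joint passes its speed limit or range.

## Working session

There is one attempt and no reset: what is moved stays moved. The work goes in short steps, Python scripts to look and compute and a shell command to move; the robot and the scene stay as the last step left them, time stands still between calls to the robot, and variables do not carry over. Pictures are saved under pics/ and viewed, about 8 in all and at most 12, crops included, and the job is handed in when it is done.

```bash
mkdir -p pics; ls; cat > h.py <<'E'
import numpy as np,cv2
from workcell import env
def grab(n,f):
    c=env.get_calibration(n); im=env.grab_frame(n); cv2.imwrite(f'pics/{f}.png',im[:,:,::-1]); return im,c
def proj(c,X):
    p=np.array(c['R'])@np.array(X,float)+np.array(c['t']); return c['fx']*p[0]/p[2]+c['cx'],c['fy']*p[1]/p[2]+c['cy']
def back(c,u,v,z):
    R=np.array(c['R']);t=np.array(c['t']);o=-R.T@t
    d=R.T@np.array([(u-c['cx'])/c['fx'],(v-c['cy'])/c['fy'],1]); return o+d*(z-o[2])/d[2]
E
python3 - <<'E'
from h import *
print(env.state())
for n in('top','scene'):
    im,c=grab(n,n); print(n,c)
E
```

```text
pics
{'time_s': 0.0, 'qpos': array([ 7.04170618e+01,  1.83529709e+01,  8.97077139e+01,  1.15371327e-04,
        7.20423154e+01, -1.14662504e+00]), 'qvel': array([-0.02035648, -0.07152102, -0.04863759, -0.06580092, -0.0039231 ,
        0.00635522]), 'effort': array([-5.16793280e-04, -4.12467170e+01, -2.31979591e+01,  7.27270078e-02,
        4.54407837e-02, -1.42550307e-04]), 'ee_pos': array([181.67943208, 545.00906478, 213.09807939]), 'ee_rot': array([-1.79897023e+02, -2.17080598e-03,  1.61563649e+02]), 'force': array([-0.64128115, -0.13001361,  0.22602851]), 'torque': array([ 0.05701821,  0.04366349, -0.04186623]), 'gripper_width': 91.23607299942228}
top {'fx': 387.4770439135698, 'fy': 387.4770439135698, 'cx': 277.2552207736907, 'cy': 207.8621697575932, 'R': array([[ 0.02670152, -0.99958246, -0.01104216],
       [-0.99399654, -0.02537662, -0.10642798],
       [ 0.10610333,  0.01381766, -0.9942591 ]]), 't': array([-39.8033358 , 583.50307361, 815.67330013])}
scene {'fx': 529.4394050160275, 'fy': 529.4394050160275, 'cx': 282.9350372362665, 'cy': 216.34112157651964, 'R': array([[-0.44099149,  0.8974992 ,  0.00465679],
       [ 0.51867315,  0.25908065, -0.81477321],
       [-0.73246479, -0.3568927 , -0.5797611 ]]), 't': array([ 274.57824558, -214.58291165, 1684.6918939 ])}
```

View pics/top.png

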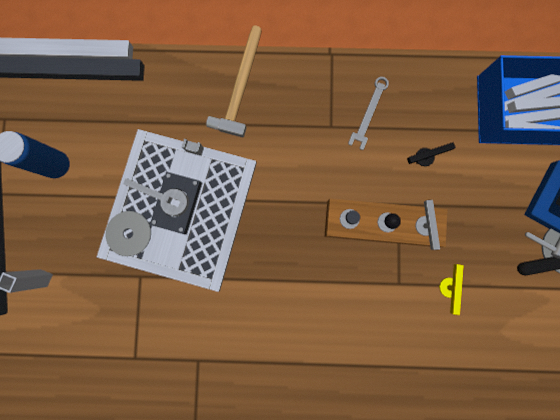

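View pics/scene.png

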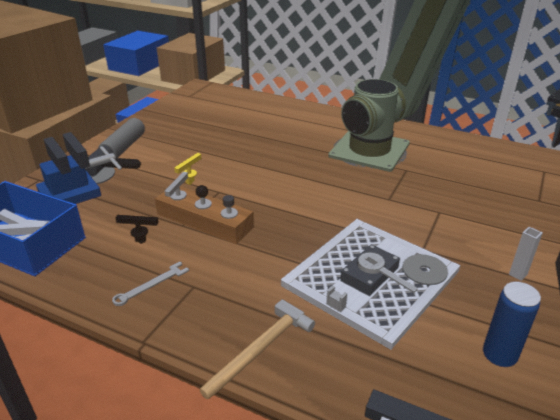

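The top view shows the rack with the drift at (350,217), the ball knob at (391,221), and a steel straight bar from (429,201) to (435,247). The bar is the handle. The yellow (458,290) and black (431,155) T's are look-alikes off the rack. The hub is at (175,202), the tongue tip at (125,182) and the keeper at (192,147). I'll confirm with one enlarged crop.

```bash
python3 - <<'E'
from h import *
im=cv2.imread('pics/top.png')
a=cv2.resize(im[120:300,90:260],None,fx=3.3,fy=3.3,interpolation=cv2.INTER_CUBIC)[:594]
b=cv2.resize(im[190:260,395:455],None,fx=4,fy=4,interpolation=cv2.INTER_CUBIC)
o=np.zeros((594,800,3),np.uint8);o[:a.shape[0],:a.shape[1]]=a;o[:280,561:561+239]=b[:,:239];cv2.imwrite('pics/crop.png',o)
c=env.get_calibration('top')
B=lambda u,v,z:back(c,u,v,z).round(1)
print('bar',B(429,201,95),B(435,247,95),'hub',B(175,202,60),'keeper',B(192,147,40),'tip',B(125,182,57))
print('panel corners',[B(*p,20) for p in((139,131),(255,161),(219,290),(98,257))],'rack',[B(*p,50) for p in((328,200),(447,208),(445,245),(327,237))])
E
```

```text
bar [ 599.2 -330.5   95. ] [ 507.3 -341.1   95. ] hub [588.2 192.   60. ] keeper [713.4 166.8  40. ] tip [628.9 302.6  57. ]
panel corners [array([752.9, 294.1,  20. ]), array([689.9,  28.3,  20. ]), array([403.3,  97.1,  20. ]), array([467., 366.,  20.])] rack [array([ 602. , -132.8,   50. ]), array([ 591.2, -385.4,   50. ]), array([ 512.8, -379.7,   50. ]), array([ 523. , -131.7,   50. ])]
```

View pics/crop.png

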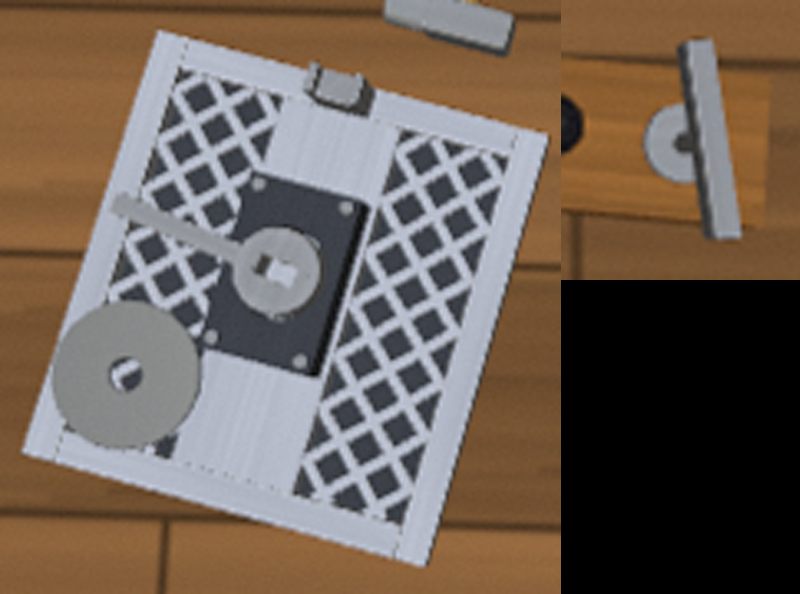

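The crop confirms the steel straight-bar tool in the right-hand hole as the handle. The slot in the hub lies along the tongue.

- **Handle:** centre about (553,-336), bar yaw about 6.6°. This agrees with the hole worked out from the rack.
- **Hub:** about (588,192), with the tongue at 69.7° and the panel at -13.8°. The tongue measures 118 mm, which matches.

Next I hover over the handle with the jaws half open.

```bash
python3 -m jog '[{"dx":0.025,"dy":-0.042,"wz":-0.135,"grip":0},{"dx":0.025,"dy":-0.042,"wz":-0.135,"grip":0},{"dx":0.025,"dy":-0.042,"wz":-0.135,"grip":0},{"dx":0.025,"dy":-0.042,"wz":-0.135,"grip":0},{"dx":0.025,"dy":-0.042,"wz":-0.135,"grip":0},{"dx":0.025,"dy":-0.042,"wz":-0.135,"grip":0},{"dx":0.025,"dy":-0.042,"wz":-0.135,"grip":0},{"dx":0.025,"dy":-0.042,"wz":-0.135,"grip":0},{"dx":0.025,"dy":-0.042,"wz":-0.135,"grip":0},{"dx":0.025,"dy":-0.042,"wz":-0.135,"grip":0}]'
python3 -m jog '[{"dx":0.012,"dy":-0.046,"wz":-0.135,"grip":0},{"dx":0.012,"dy":-0.046,"wz":-0.135,"grip":0},{"dx":0.012,"dy":-0.046,"wz":-0.135,"grip":0},{"dx":0.012,"dy":-0.046,"wz":-0.135,"grip":0},{"dx":0.012,"dy":-0.046,"wz":-0.135,"grip":0},{"dx":0.012,"dy":-0.046,"wz":-0.135,"grip":0},{"dx":0.012,"dy":-0.046,"wz":-0.135,"grip":0},{"dx":0.012,"dy":-0.046,"wz":-0.135,"grip":0},{"dx":0.012,"dy":-0.046,"wz":-0.135,"grip":0},{"dx":0.012,"dy":-0.046,"wz":-0.135,"grip":0}]'
python3 -m jog '[{"grip":0},{"grip":0},{"grip":0}]'
python3 - <<'E'
from h import *
s=env.state();print(s['ee_pos'],s['ee_rot'],s['qpos'])
im,c=grab('wrist','w1');print(c)
E
```

```text
[181.71432239 545.06708179 213.22529784] [-1.79912183e+02 -3.51545960e-03  1.61561013e+02] [ 7.04147595e+01  1.83463905e+01  8.96986727e+01  1.84803434e-03
  7.20428066e+01 -1.14682778e+00]
{'fx': 320.0940775546654, 'fy': 320.0940775546654, 'cx': 281.9429207360535, 'cy': 204.80566152164752, 'R': array([[ 0.31568023,  0.94886465, -0.00136898],
       [ 0.91941963, -0.30552682,  0.24763058],
       [ 0.23454964, -0.07943075, -0.96885356]]), 't': array([-573.7603521 ,  -28.71339215,  390.74993214])}invalid input
invalid input
invalid input
```

View pics/w1.png

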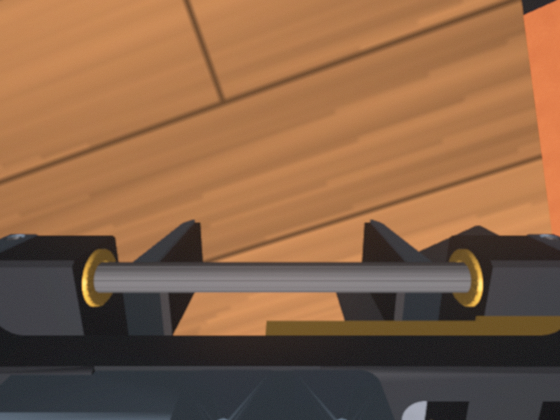

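The arm didn't move: the rows were refused as invalid. This picture shows only the table under the start pose. I'll give all the keys in each row.

```bash
python3 -m jog '[{"dx":0.025,"dy":-0.042,"dz":0,"wx":0,"wy":0,"wz":-0.135,"grip":0},{"dx":0.025,"dy":-0.042,"dz":0,"wx":0,"wy":0,"wz":-0.135,"grip":0},{"dx":0.025,"dy":-0.042,"dz":0,"wx":0,"wy":0,"wz":-0.135,"grip":0},{"dx":0.025,"dy":-0.042,"dz":0,"wx":0,"wy":0,"wz":-0.135,"grip":0},{"dx":0.025,"dy":-0.042,"dz":0,"wx":0,"wy":0,"wz":-0.135,"grip":0},{"dx":0.025,"dy":-0.042,"dz":0,"wx":0,"wy":0,"wz":-0.135,"grip":0},{"dx":0.025,"dy":-0.042,"dz":0,"wx":0,"wy":0,"wz":-0.135,"grip":0},{"dx":0.025,"dy":-0.042,"dz":0,"wx":0,"wy":0,"wz":-0.135,"grip":0},{"dx":0.025,"dy":-0.042,"dz":0,"wx":0,"wy":0,"wz":-0.135,"grip":0},{"dx":0.025,"dy":-0.042,"dz":0,"wx":0,"wy":0,"wz":-0.135,"grip":0}]'
```

```text
time_s: 1.15
ee_pos: [432.4, 123.6, 214.0]
ee_rot: [180.0, -0.0, 83.9]
force: [0.1, 0.1, 0.3]
gripper_width: 45.4
```

```bash
python3 -m jog '[{"dx":0.012,"dy":-0.046,"dz":0,"wx":0,"wy":0,"wz":-0.135,"grip":0},{"dx":0.012,"dy":-0.046,"dz":0,"wx":0,"wy":0,"wz":-0.135,"grip":0},{"dx":0.012,"dy":-0.046,"dz":0,"wx":0,"wy":0,"wz":-0.135,"grip":0},{"dx":0.012,"dy":-0.046,"dz":0,"wx":0,"wy":0,"wz":-0.135,"grip":0},{"dx":0.012,"dy":-0.046,"dz":0,"wx":0,"wy":0,"wz":-0.135,"grip":0},{"dx":0.012,"dy":-0.046,"dz":0,"wx":0,"wy":0,"wz":-0.135,"grip":0},{"dx":0.012,"dy":-0.046,"dz":0,"wx":0,"wy":0,"wz":-0.135,"grip":0},{"dx":0.012,"dy":-0.046,"dz":0,"wx":0,"wy":0,"wz":-0.135,"grip":0},{"dx":0.012,"dy":-0.046,"dz":0,"wx":0,"wy":0,"wz":-0.135,"grip":0},{"dx":0.012,"dy":-0.046,"dz":0,"wx":0,"wy":0,"wz":-0.135,"grip":0}]'
python3 -m jog '[{"dx":0,"dy":0,"dz":0,"wx":0,"wy":0,"wz":0,"grip":0},{"dx":0,"dy":0,"dz":0,"wx":0,"wy":0,"wz":0,"grip":0}]'
python3 - <<'E'
from h import *
s=env.state();print(s['qpos'])
im,c=grab('wrist','w2')
print('expected bar px',[proj(c,p) for p in((603.2,-330.2,95),(503.8,-341.8,95),(553.5,-336,87))])
E
```

```text
time_s: 2.15
ee_pos: [551.9, -336.4, 213.6]
ee_rot: [-180.0, 0.0, 6.5]
force: [0.4, -0.4, -0.8]
gripper_width: 46.0
time_s: 2.35
ee_pos: [551.4, -335.0, 212.8]
ee_rot: [-179.9, 0.1, 6.8]
force: [0.8, 1.4, 0.2]
gripper_width: 46.2
[-3.23110401e+01  2.48241456e+01  7.96945892e+01  2.48821036e-02
  7.56101462e+01  5.08642860e+01]
expected bar px [(np.float64(283.09029860632273), np.float64(143.080119327679)), (np.float64(282.64517837600056), np.float64(248.2653780015061)), (np.float64(282.8506372062834), np.float64(195.96268922176012))]
```

View pics/w2.png

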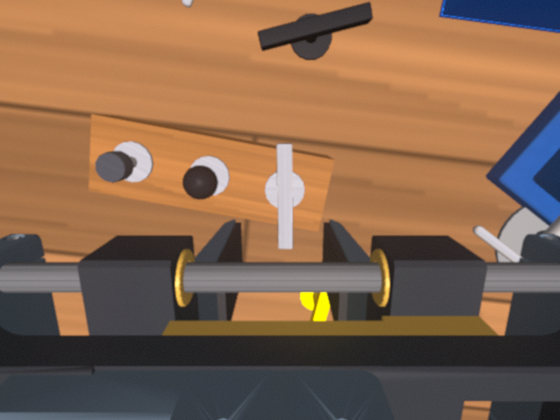

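The wrist view shows the bar upright from (285,144) to (285,248), about 2 px right of where I expected it. That puts the handle near y≈-337.5, with the angle correct. I'll descend and grip.

```bash
python3 -m jog '[{"dx":0.0015,"dy":-0.003,"dz":-0.03,"wx":0,"wy":0,"wz":0,"grip":0},{"dx":0,"dy":0,"dz":-0.03,"wx":0,"wy":0,"wz":0,"grip":0},{"dx":0,"dy":0,"dz":-0.03,"wx":0,"wy":0,"wz":0,"grip":0},{"dx":0,"dy":0,"dz":-0.03,"wx":0,"wy":0,"wz":0,"grip":0},{"dx":0,"dy":0,"dz":-0.024,"wx":0,"wy":0,"wz":0,"grip":0},{"dx":0,"dy":0,"dz":0,"wx":0,"wy":0,"wz":0,"grip":0},{"dx":0,"dy":0,"dz":0,"wx":0,"wy":0,"wz":0,"grip":0.4}]' 40
python3 -m jog '[{"dx":0,"dy":0,"dz":0,"wx":0,"wy":0,"wz":0,"grip":1},{"dx":0,"dy":0,"dz":0,"wx":0,"wy":0,"wz":0,"grip":1},{"dx":0,"dy":0,"dz":0,"wx":0,"wy":0,"wz":0,"grip":1},{"dx":0,"dy":0,"dz":0,"wx":0,"wy":0,"wz":0,"grip":1},{"dx":0,"dy":0,"dz":0,"wx":0,"wy":0,"wz":0,"grip":1},{"dx":0,"dy":0,"dz":0,"wx":0,"wy":0,"wz":0,"grip":1}]'
```

```text
time_s: 3.1
ee_pos: [553.6, -336.4, 70.8]
ee_rot: [180.0, -0.0, 7.0]
force: [-0.1, 0.5, 0.3]
gripper_width: 40.6
time_s: 3.7
ee_pos: [553.9, -337.6, 71.1]
ee_rot: [180.0, -0.1, 6.9]
force: [-0.8, 1.0, 6.2]
gripper_width: 13.8
```

```bash
python3 -m jog '[{"dx":0,"dy":0,"dz":0.015,"wx":0,"wy":0,"wz":0,"grip":1},{"dx":0,"dy":0,"dz":0.03,"wx":0,"wy":0,"wz":0,"grip":1},{"dx":0,"dy":0,"dz":0.03,"wx":0,"wy":0,"wz":0,"grip":1},{"dx":0,"dy":0,"dz":0.03,"wx":0,"wy":0,"wz":0,"grip":1},{"dx":0,"dy":0,"dz":0.03,"wx":0,"wy":0,"wz":0,"grip":1},{"dx":0,"dy":0,"dz":0.015,"wx":0,"wy":0,"wz":0,"grip":1},{"dx":0,"dy":0,"dz":0,"wx":0,"wy":0,"wz":0,"grip":1},{"dx":0,"dy":0,"dz":0,"wx":0,"wy":0,"wz":0,"grip":1}]'
python3 -m jog '[{"dx":0.0032,"dy":0.048,"dz":0,"wx":0,"wy":0,"wz":0.1,"grip":1},{"dx":0.0032,"dy":0.048,"dz":0,"wx":0,"wy":0,"wz":0.1,"grip":1},{"dx":0.0032,"dy":0.048,"dz":0,"wx":0,"wy":0,"wz":0.1,"grip":1},{"dx":0.0032,"dy":0.048,"dz":0,"wx":0,"wy":0,"wz":0.1,"grip":1},{"dx":0.0032,"dy":0.048,"dz":0,"wx":0,"wy":0,"wz":0.1,"grip":1},{"dx":0.0032,"dy":0.048,"dz":0,"wx":0,"wy":0,"wz":0.1,"grip":1},{"dx":0.0032,"dy":0.048,"dz":0,"wx":0,"wy":0,"wz":0.1,"grip":1},{"dx":0.0032,"dy":0.048,"dz":0,"wx":0,"wy":0,"wz":0.1,"grip":1}]'
python3 -m jog '[{"dx":0.003,"dy":0.048,"dz":0,"wx":0,"wy":0,"wz":0.1,"grip":1},{"dx":0.003,"dy":0.048,"dz":0,"wx":0,"wy":0,"wz":0.1,"grip":1},{"dx":0.003,"dy":0.048,"dz":0,"wx":0,"wy":0,"wz":0.1,"grip":1},{"dx":0,"dy":0,"dz":0,"wx":0,"wy":0,"wz":0,"grip":1},{"dx":0,"dy":0,"dz":0,"wx":0,"wy":0,"wz":0,"grip":1},{"dx":0,"dy":0,"dz":0,"wx":0,"wy":0,"wz":0,"grip":1}]'
python3 - <<'E'
from h import *
from scipy.spatial.transform import Rotation as Ro
s=env.state();print(s['ee_pos'],s['ee_rot'],s['qpos'].round(1))
im,c=grab('wrist','w3'); np.save('w3c.npy',c,allow_pickle=True)
R=Ro.from_euler('xyz',s['ee_rot'],degrees=True).as_matrix()
T=lambda p:proj(c,s['ee_pos']+R@np.array(p,float))
print('bar end top',T((50,7,-26)),T((50,-7,-26)),'bottom',T((50,7,-10)),T((50,-7,-10)),'tip',T((0,0,53)))
print('hub',proj(c,(588,192,60)),'tongue tip',proj(c,(588+118*np.cos(1.2165),192+118*np.sin(1.2165),57)),'keeper',proj(c,(713,167,40)))
E
```

```text
time_s: 4.5
ee_pos: [552.8, -337.3, 218.7]
ee_rot: [-179.9, 0.1, 6.9]
force: [0.5, 1.0, -2.8]
gripper_width: 14.0
time_s: 5.3
ee_pos: [577.7, 48.3, 217.8]
ee_rot: [-179.8, 0.2, 52.9]
force: [1.4, -1.1, -1.5]
gripper_width: 13.4
time_s: 5.9
ee_pos: [587.3, 189.4, 218.6]
ee_rot: [-179.9, 0.1, 69.8]
force: [-0.4, -0.4, -2.6]
gripper_width: 14.2
[587.34966987 189.38995536 218.57373321] [-1.79895513e+02  1.30010565e-01  6.98310781e+01] [16.8 22.1 83.2 -0.  74.8 37. ]
bar end top (np.float64(296.8460998478775), np.float64(165.92244230913767)) (np.float64(266.1138494388049), np.float64(165.90353745328417)) bottom (np.float64(295.40980039705573), np.float64(161.80787362980575)) (np.float64(267.63092799764024), np.float64(161.79068481787615)) tip (np.float64(281.5983540055899), np.float64(220.06813587374225))
hub (np.float64(281.69091227907603), np.float64(187.8092989093395)) tongue tip (np.float64(282.029565568683), np.float64(67.48874848744876)) keeper (np.float64(396.75508361411346), np.float64(166.70481681463986))
```

View pics/w3.png

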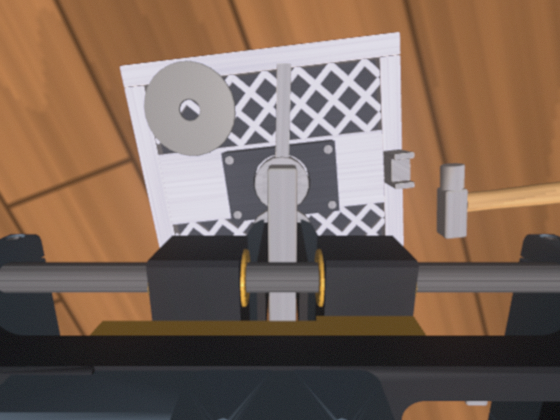

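The bar is held centred: its far end is at (282,166), as predicted. The tongue runs up column 282 to row 66. The hub circle is roughly centred on (282,183). I'll overlay the predictions on an enlargement to fine-tune the hub position and tongue angle.

```bash
python3 - <<'E'
from h import *
im=cv2.imread('pics/w3.png');c=np.load('w3c.npy',allow_pickle=True).item()
k=4;x0,y0=200,60
o=cv2.resize(im[60:210,200:400],None,fx=k,fy=k,interpolation=cv2.INTER_CUBIC)
t=np.radians(np.arange(0,360,8))
for a in t:
    u,v=proj(c,(588+28.5*np.cos(a),192+28.5*np.sin(a),60)); cv2.circle(o,(int((u-x0+.5)*k),int((v-y0+.5)*k)),2,(0,0,255),-1)
d=np.radians(69.7);n=np.array([-np.sin(d),np.cos(d)]);e=np.array([np.cos(d),np.sin(d)])
for s in(-7,7):
  for r in range(30,119,8):
    p=np.array([588,192])+r*e+s*n;u,v=proj(c,(*p,57)); cv2.circle(o,(int((u-x0+.5)*k),int((v-y0+.5)*k)),2,(0,255,0),-1)
cv2.imwrite('pics/w3o.png',o)
E
```

```text
(no output)
```

View pics/w3o.png

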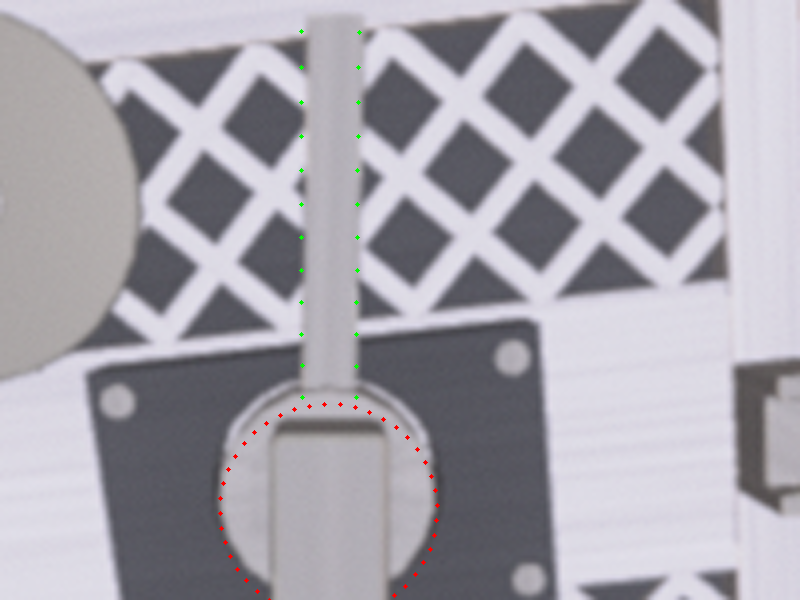

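```bash
python3 - <<'E'
from h import *
ct=env.get_calibration('top');cw=np.load('w3c.npy',allow_pickle=True).item()
W=lambda u,v,z:back(cw,u/4+200-.5,v/4+60-.5,z)[:2]
T=lambda u,v,z:back(ct,u/3.3+90-.5,v/3.3+120-.5,z)[:2]
w=[W(*p,52) for p in((118,402),(512,357),(528,579),(152,616))]
t=[T(*p,52) for p in((258,184),(346,208),(300,361),(210,338))]
for q in(w,t):
    q=np.array(q); print(q.mean(0),(q[0]+q[2])/2,(q[1]+q[3])/2, np.linalg.norm(q[0]-q[1]),np.linalg.norm(q[1]-q[2]))
print('top hub',T(276.5,271,60))
# fit hub face circle in wrist image at z=60 from hand-read edge points
from scipy.optimize import least_squares
P=np.array([W(u,v,60) for u,v in((219,500),(437,500),(228,545),(430,545),(270,580),(388,583),(240,440),(415,430))])
r=least_squares(lambda x:np.hypot(*(P-x[:2]).T)-28.5,[588,192]);print('wrist hub',r.x,r.fun.round(1))
# tongue
a=W(329.5,388,57);b=W(335,15,57);print('tongue',a,b,np.degrees(np.arctan2(*(b-a)[::-1])))
l=[W(335,15,z) for z in(50,54,57,60)];print(l,[np.linalg.norm(x-np.array([588,192])) for x in l])
E
```

```text
[589.06286173 196.37182985] [588.8570883  196.13179921] [589.26863516 196.6118605 ] 103.94639517828504 60.11892416283669
[589.05914481 196.56779391] [589.34332345 196.41793127] [588.77496616 196.71765654] 60.17177630362193 103.3688167406296
top hub [588.91397051 195.68605286]
wrist hub [589.59183588 195.86114735] [ 0.4 -0.3  1.2  1.  -1.2 -0.6 -0.8 -0.1]
tongue [599.32505748 222.34193492] [631.35152812 305.83557714] 69.01419766975799
[array([631.76449775, 306.91955906]), array([631.52851511, 306.30014082]), array([631.35152812, 305.83557714]), array([631.17454114, 305.37101346])] [np.float64(122.97087589247441), np.float64(122.30802843313127), np.float64(121.81089283866336), np.float64(121.31375724422968)]
```

All sources agree on a hub axis of about (589.1,196.1) and a tongue at 69°. The handle sits about 0.8 mm behind the TCP along the bar. I'll go to just above the mouth.

```bash
python3 -m jog '[{"dx":0.002,"dy":0.0065,"dz":-0.025,"wx":0,"wy":0,"wz":-0.012,"grip":1},{"dx":0,"dy":0,"dz":-0.025,"wx":0,"wy":0,"wz":0,"grip":1},{"dx":0,"dy":0,"dz":-0.025,"wx":0,"wy":0,"wz":0,"grip":1},{"dx":0,"dy":0,"dz":-0.025,"wx":0,"wy":0,"wz":0,"grip":1},{"dx":0,"dy":0,"dz":0,"wx":0,"wy":0,"wz":0,"grip":1},{"dx":0,"dy":0,"dz":0,"wx":0,"wy":0,"wz":0,"grip":1},{"dx":0,"dy":0,"dz":0,"wx":0,"wy":0,"wz":0,"grip":1}]'
python3 - <<'E'
from h import *
from scipy.spatial.transform import Rotation as Ro
S=[]
for i in range(5):
    c=env.get_calibration('wrist'); s=env.state(); S.append([*s['ee_pos'],*s['ee_rot'],*s['force']])
    im=env.grab_frame('wrist')
S=np.array(S);print(S.mean(0).round(2),S.std(0).round(2))
cv2.imwrite('pics/w4.png',im[:,:,::-1])
k=4;x0,y0=200,60
o=cv2.resize(im[60:210,200:400,::-1],None,fx=k,fy=k,interpolation=cv2.INTER_CUBIC)
def dot(p,col):
    u,v=proj(c,p);cv2.circle(o,(int((u-x0+.5)*k),int((v-y0+.5)*k)),2,col,-1)
for a in np.radians(np.arange(0,360,8)): dot((589.1+28.5*np.cos(a),196.1+28.5*np.sin(a),60),(0,0,255))
d=np.radians(69);n=np.array([-np.sin(d),np.cos(d)]);e=np.array([np.cos(d),np.sin(d)])
for q in(-7,7):
  for r in range(30,119,8): dot((*(np.array([589.1,196.1])+r*e+q*n),57),(0,255,0))
R=Ro.from_euler('xyz',S[:,3:6].mean(0)*[1,1,1],degrees=True).as_matrix() if abs(S[:,3]).std()<1 and (S[:,3]>0).std()==0 else Ro.from_euler('xyz',[180,0,S[:,5].mean()],degrees=True).as_matrix()
for y in(-7,7):
  for x in(50,40,30): dot(S[:,:3].mean(0)+R@np.array([x-.8,y,-26.]),(255,0,0))
cv2.imwrite('pics/w4o.png',o)
E
```

```text
time_s: 6.65
ee_pos: [591.2, 196.7, 121.7]
ee_rot: [179.9, -0.1, 69.1]
force: [-0.3, -1.0, -0.9]
gripper_width: 13.7
[ 5.9093e+02  1.9694e+02  1.2161e+02  1.7986e+02 -1.0000e-01  6.9170e+01
  3.3000e-01 -3.0000e-02 -1.5800e+00] [0.24 0.16 0.22 0.02 0.02 0.02 0.55 0.57 0.52]
```

View pics/w4o.png

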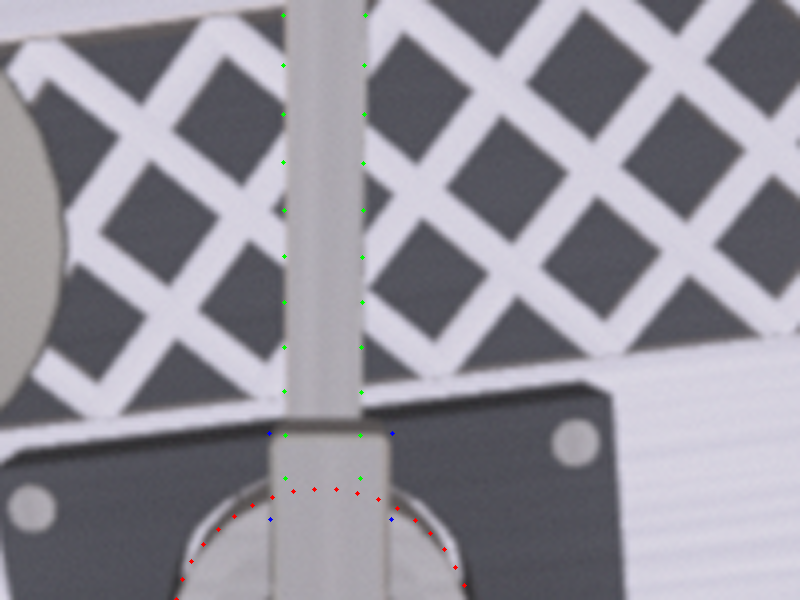

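The bar is parallel to the tongue within 0.5°, and about 1 mm to its right. I'll shift left and ease down while watching the force.

```bash
python3 -m jog '[{"dx":-0.0012,"dy":0,"dz":-0.002,"wx":0,"wy":0,"wz":0,"grip":1},{"dx":0,"dy":0,"dz":-0.002,"wx":0,"wy":0,"wz":0,"grip":1},{"dx":0,"dy":0,"dz":-0.002,"wx":0,"wy":0,"wz":0,"grip":1},{"dx":0,"dy":0,"dz":-0.002,"wx":0,"wy":0,"wz":0,"grip":1},{"dx":0,"dy":0,"dz":-0.002,"wx":0,"wy":0,"wz":0,"grip":1},{"dx":0,"dy":0,"dz":-0.001,"wx":0,"wy":0,"wz":0,"grip":1},{"dx":0,"dy":0,"dz":0,"wx":0,"wy":0,"wz":0,"grip":1}]'
python3 -m jog '[{"dx":0,"dy":0,"dz":-0.001,"wx":0,"wy":0,"wz":0,"grip":1},{"dx":0,"dy":0,"dz":-0.001,"wx":0,"wy":0,"wz":0,"grip":1},{"dx":0,"dy":0,"dz":-0.001,"wx":0,"wy":0,"wz":0,"grip":1},{"dx":0,"dy":0,"dz":0,"wx":0,"wy":0,"wz":0,"grip":1}]'
```

```text
time_s: 7.6
ee_pos: [588.7, 197.0, 108.7]
ee_rot: [-180.0, 0.0, 69.2]
force: [-0.3, -0.2, -1.7]
gripper_width: 13.8
time_s: 8.0
ee_pos: [588.7, 197.0, 105.8]
ee_rot: [-180.0, 0.0, 69.2]
force: [0.2, -0.7, -2.8]
gripper_width: 13.6
```

```bash
python3 -m jog '[{"dx":0,"dy":0,"dz":-0.001,"wx":0,"wy":0,"wz":0,"grip":1},{"dx":0,"dy":0,"dz":-0.001,"wx":0,"wy":0,"wz":0,"grip":1},{"dx":0,"dy":0,"dz":0,"wx":0,"wy":0,"wz":0,"grip":1}]'
```

```text
time_s: 8.3
ee_pos: [588.7, 197.0, 103.8]
ee_rot: [-180.0, 0.0, 69.2]
force: [-0.2, -0.2, -1.4]
gripper_width: 13.8
```

```bash
python3 -m jog '[{"dx":0,"dy":0,"dz":-0.001,"wx":0,"wy":0,"wz":0,"grip":1},{"dx":0,"dy":0,"dz":-0.001,"wx":0,"wy":0,"wz":0,"grip":1},{"dx":0,"dy":0,"dz":0,"wx":0,"wy":0,"wz":0,"grip":1}]'
```

```text
time_s: 8.6
ee_pos: [588.7, 197.0, 101.8]
ee_rot: [-180.0, 0.0, 69.2]
force: [-0.2, -0.1, -2.2]
gripper_width: 13.9
```

```bash
python3 -m jog '[{"dx":0,"dy":0,"dz":-0.001,"wx":0,"wy":0,"wz":0,"grip":1},{"dx":0,"dy":0,"dz":-0.001,"wx":0,"wy":0,"wz":0,"grip":1},{"dx":0,"dy":0,"dz":0,"wx":0,"wy":0,"wz":0,"grip":1}]'
```

```text
time_s: 8.9
ee_pos: [588.6, 197.0, 99.8]
ee_rot: [-180.0, 0.0, 69.2]
force: [-0.0, -0.5, -1.3]
gripper_width: 13.9
```

It's past the 106 mm stop height with no contact force, so the tang is in the slot. I'll carry on down.

```bash
python3 -m jog '[{"dx":0,"dy":0,"dz":-0.0015,"wx":0,"wy":0,"wz":0,"grip":1},{"dx":0,"dy":0,"dz":-0.0015,"wx":0,"wy":0,"wz":0,"grip":1},{"dx":0,"dy":0,"dz":-0.0015,"wx":0,"wy":0,"wz":0,"grip":1},{"dx":0,"dy":0,"dz":-0.0015,"wx":0,"wy":0,"wz":0,"grip":1},{"dx":0,"dy":0,"dz":0,"wx":0,"wy":0,"wz":0,"grip":1}]'
```

```text
time_s: 9.4
ee_pos: [588.6, 197.0, 93.7]
ee_rot: [-180.0, 0.0, 69.2]
force: [-0.1, -0.1, -2.2]
gripper_width: 13.8
```

```bash
python3 -m jog '[{"dx":0,"dy":0,"dz":-0.0015,"wx":0,"wy":0,"wz":0,"grip":1},{"dx":0,"dy":0,"dz":-0.0015,"wx":0,"wy":0,"wz":0,"grip":1},{"dx":0,"dy":0,"dz":-0.0015,"wx":0,"wy":0,"wz":0,"grip":1},{"dx":0,"dy":0,"dz":-0.0015,"wx":0,"wy":0,"wz":0,"grip":1},{"dx":0,"dy":0,"dz":0,"wx":0,"wy":0,"wz":0,"grip":1}]'
```

```text
time_s: 9.9
ee_pos: [588.6, 197.0, 87.7]
ee_rot: [-180.0, 0.0, 69.2]
force: [-1.0, 0.3, -2.9]
gripper_width: 13.9
```

```bash
python3 -m jog '[{"dx":0,"dy":0,"dz":-0.0015,"wx":0,"wy":0,"wz":0,"grip":1},{"dx":0,"dy":0,"dz":-0.0015,"wx":0,"wy":0,"wz":0,"grip":1},{"dx":0,"dy":0,"dz":-0.0015,"wx":0,"wy":0,"wz":0,"grip":1},{"dx":0,"dy":0,"dz":0,"wx":0,"wy":0,"wz":0,"grip":1}]'
```

```text
time_s: 10.3
ee_pos: [588.6, 196.9, 83.2]
ee_rot: [-180.0, 0.0, 69.2]
force: [0.2, 0.1, -2.7]
gripper_width: 13.7
```

```bash
python3 -m jog '[{"dx":0,"dy":0,"dz":-0.0005,"wx":0,"wy":0,"wz":0,"grip":1},{"dx":0,"dy":0,"dz":-0.0005,"wx":0,"wy":0,"wz":0,"grip":1},{"dx":0,"dy":0,"dz":0,"wx":0,"wy":0,"wz":0,"grip":1}]'
```

```text
time_s: 10.6
ee_pos: [588.7, 197.0, 82.5]
ee_rot: [180.0, 0.0, 69.2]
force: [0.1, 0.4, -1.8]
gripper_width: 13.6
```

```bash
python3 -m jog '[{"dx":0,"dy":0,"dz":-0.0005,"wx":0,"wy":0,"wz":0,"grip":1},{"dx":0,"dy":0,"dz":-0.0005,"wx":0,"wy":0,"wz":0,"grip":1},{"dx":0,"dy":0,"dz":0,"wx":0,"wy":0,"wz":0,"grip":1}]'
```

```text
time_s: 10.9
ee_pos: [588.7, 197.0, 81.4]
ee_rot: [-180.0, 0.0, 69.2]
force: [-0.1, 0.2, -2.2]
gripper_width: 13.8
```

```bash
python3 -m jog '[{"dx":0,"dy":0,"dz":-0.0005,"wx":0,"wy":0,"wz":0,"grip":1},{"dx":0,"dy":0,"dz":0,"wx":0,"wy":0,"wz":0,"grip":1},{"dx":0,"dy":0,"dz":0,"wx":0,"wy":0,"wz":0,"grip":1}]'
```

```text
time_s: 11.2
ee_pos: [588.8, 197.0, 81.1]
ee_rot: [180.0, -0.0, 69.2]
force: [-0.8, -0.4, -0.6]
gripper_width: 13.6
```

```bash
python3 -m jog '[{"dx":0,"dy":0,"dz":-0.0005,"wx":0,"wy":0,"wz":0,"grip":1},{"dx":0,"dy":0,"dz":0,"wx":0,"wy":0,"wz":0,"grip":1},{"dx":0,"dy":0,"dz":0,"wx":0,"wy":0,"wz":0,"grip":1}]'
```

```text
time_s: 11.5
ee_pos: [588.8, 197.1, 81.1]
ee_rot: [180.0, -0.0, 69.2]
force: [-2.1, -0.4, 4.5]
gripper_width: 13.6
```

```bash
python3 -m jog '[{"dx":0,"dy":0,"dz":-0.0005,"wx":0,"wy":0,"wz":0,"grip":1},{"dx":0,"dy":0,"dz":0,"wx":0,"wy":0,"wz":0,"grip":1},{"dx":0,"dy":0,"dz":0,"wx":0,"wy":0,"wz":0,"grip":1}]'
```

```text
time_s: 11.8
ee_pos: [588.8, 197.1, 81.0]
ee_rot: [180.0, -0.0, 69.2]
force: [-2.5, -0.8, 6.6]
gripper_width: 14.1
```

The collar touches at TCP z=81.0, exactly the predicted flush height, with about 9 N of press. I'll turn clockwise in small stages, arcing slightly for the 0.8 mm grasp offset.

```bash
python3 -m jog '[{"dx":0,"dy":0,"dz":0,"wx":0,"wy":0,"wz":-0.05,"grip":1},{"dx":0,"dy":0,"dz":0,"wx":0,"wy":0,"wz":-0.05,"grip":1},{"dx":0,"dy":0,"dz":0,"wx":0,"wy":0,"wz":-0.05,"grip":1},{"dx":0.0001,"dy":0,"dz":0,"wx":0,"wy":0,"wz":-0.05,"grip":1}]'
```

```text
time_s: 12.2
ee_pos: [589.5, 197.4, 81.0]
ee_rot: [179.9, -0.1, 57.7]
force: [-1.6, -0.1, 6.6]
gripper_width: 13.7
```

```bash
python3 -m jog '[{"dx":0.0001,"dy":0,"dz":0,"wx":0,"wy":0,"wz":-0.05,"grip":1},{"dx":0,"dy":0,"dz":0,"wx":0,"wy":0,"wz":-0.05,"grip":1},{"dx":0,"dy":-0.0001,"dz":0,"wx":0,"wy":0,"wz":-0.05,"grip":1},{"dx":0,"dy":0,"dz":0,"wx":0,"wy":0,"wz":-0.05,"grip":1}]'
```

```text
time_s: 12.6
ee_pos: [589.7, 197.2, 81.1]
ee_rot: [179.9, -0.1, 46.2]
force: [-0.5, -0.2, 5.5]
gripper_width: 13.4
```

Turning with low forces. Continuing.

```bash
python3 -m jog '[{"dx":0.0001,"dy":-0.0001,"dz":0,"wx":0,"wy":0,"wz":-0.05,"grip":1},{"dx":0,"dy":0,"dz":0,"wx":0,"wy":0,"wz":-0.05,"grip":1},{"dx":0,"dy":-0.0001,"dz":0,"wx":0,"wy":0,"wz":-0.05,"grip":1},{"dx":0,"dy":0,"dz":0,"wx":0,"wy":0,"wz":-0.05,"grip":1},{"dx":0,"dy":-0.0001,"dz":0,"wx":0,"wy":0,"wz":-0.05,"grip":1},{"dx":0,"dy":0,"dz":0,"wx":0,"wy":0,"wz":-0.05,"grip":1}]'
```

```text
time_s: 13.2
ee_pos: [589.8, 197.0, 81.1]
ee_rot: [180.0, -0.1, 29.0]
force: [-1.8, 0.5, 5.4]
gripper_width: 14.0
```

```bash
python3 -m jog '[{"dx":0.0001,"dy":-0.0001,"dz":0,"wx":0,"wy":0,"wz":-0.05,"grip":1},{"dx":0,"dy":0,"dz":0,"wx":0,"wy":0,"wz":-0.05,"grip":1},{"dx":0,"dy":-0.0001,"dz":0,"wx":0,"wy":0,"wz":-0.05,"grip":1},{"dx":0,"dy":0,"dz":0,"wx":0,"wy":0,"wz":-0.05,"grip":1},{"dx":0,"dy":-0.0001,"dz":0,"wx":0,"wy":0,"wz":-0.05,"grip":1},{"dx":0,"dy":0,"dz":0,"wx":0,"wy":0,"wz":-0.05,"grip":1}]'
```

```text
time_s: 13.8
ee_pos: [589.9, 196.7, 81.0]
ee_rot: [-180.0, -0.1, 11.8]
force: [-1.3, 0.6, 6.5]
gripper_width: 13.7
```

```bash
python3 -m jog '[{"dx":0.0001,"dy":-0.0001,"dz":0,"wx":0,"wy":0,"wz":-0.05,"grip":1},{"dx":0,"dy":0,"dz":0,"wx":0,"wy":0,"wz":-0.05,"grip":1},{"dx":0,"dy":-0.0001,"dz":0,"wx":0,"wy":0,"wz":-0.05,"grip":1},{"dx":0,"dy":0,"dz":0,"wx":0,"wy":0,"wz":-0.05,"grip":1},{"dx":0,"dy":-0.0001,"dz":0,"wx":0,"wy":0,"wz":-0.05,"grip":1}]'
```

```text
time_s: 14.3
ee_pos: [589.9, 196.4, 81.1]
ee_rot: [-180.0, -0.1, -2.5]
force: [-1.7, 0.2, 6.3]
gripper_width: 13.6
```

```bash
python3 -m jog '[{"dx":0,"dy":-0.0001,"dz":0,"wx":0,"wy":0,"wz":-0.05,"grip":1},{"dx":0,"dy":0,"dz":0,"wx":0,"wy":0,"wz":-0.05,"grip":1},{"dx":0,"dy":0,"dz":0,"wx":0,"wy":0,"wz":-0.05,"grip":1},{"dx":0,"dy":0,"dz":0,"wx":0,"wy":0,"wz":-0.05,"grip":1},{"dx":0,"dy":0,"dz":0,"wx":0,"wy":0,"wz":0,"grip":1},{"dx":0,"dy":0,"dz":0,"wx":0,"wy":0,"wz":0,"grip":1},{"dx":0,"dy":0,"dz":0,"wx":0,"wy":0,"wz":0,"grip":1}]'
python3 - <<'E'
from h import *
print(env.state()['torque']);grab('wrist','w5')
E
```

```text
time_s: 15.0
ee_pos: [589.8, 196.3, 81.0]
ee_rot: [-179.9, -0.1, -13.9]
force: [-1.9, 0.5, 6.2]
gripper_width: 13.8
[-0.13044013  0.55945924 -0.06057321]
```

View pics/w5.png

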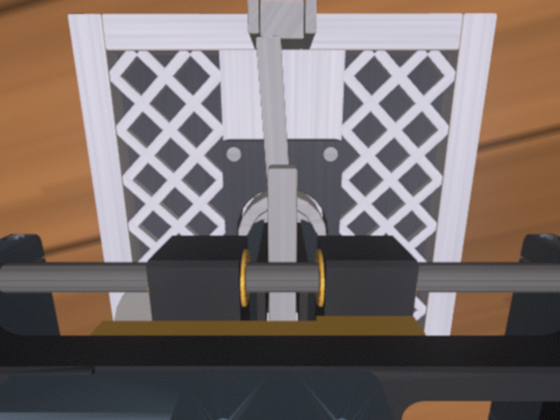

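Bar in line with the panel, but the tongue, running from (280,165) to (265,38), lags about 5° because of slot play. It's only just inside the keeper's left cheek. I'll turn 4.6° further to carry the tongue in, then back off through the play so the bar is in line too.

```bash
python3 -m jog '[{"dx":0,"dy":0,"dz":0,"wx":0,"wy":0,"wz":-0.04,"grip":1},{"dx":0,"dy":0,"dz":0,"wx":0,"wy":0,"wz":-0.04,"grip":1},{"dx":0,"dy":0,"dz":0,"wx":0,"wy":0,"wz":0,"grip":1},{"dx":0,"dy":0,"dz":0,"wx":0,"wy":0,"wz":0,"grip":1},{"dx":0,"dy":0,"dz":0,"wx":0,"wy":0,"wz":0.03,"grip":1},{"dx":0,"dy":0,"dz":0,"wx":0,"wy":0,"wz":0.03,"grip":1},{"dx":0,"dy":0,"dz":0,"wx":0,"wy":0,"wz":0,"grip":1},{"dx":0,"dy":0,"dz":0,"wx":0,"wy":0,"wz":0,"grip":1},{"dx":0,"dy":0,"dz":0,"wx":0,"wy":0,"wz":0,"grip":1}]'
python3 -m jog '[{"dx":0,"dy":0,"dz":0.0005,"wx":0,"wy":0,"wz":0,"grip":0.4},{"dx":0,"dy":0,"dz":0,"wx":0,"wy":0,"wz":0,"grip":0.2},{"dx":0,"dy":0,"dz":0,"wx":0,"wy":0,"wz":0,"grip":0},{"dx":0,"dy":0,"dz":0,"wx":0,"wy":0,"wz":0,"grip":0},{"dx":0,"dy":0,"dz":0,"wx":0,"wy":0,"wz":0,"grip":0},{"dx":0,"dy":0,"dz":0,"wx":0,"wy":0,"wz":0,"grip":0},{"dx":0,"dy":0,"dz":0,"wx":0,"wy":0,"wz":0,"grip":0}]'
```

```text
time_s: 15.95
ee_pos: [589.6, 196.4, 81.1]
ee_rot: [-179.9, -0.1, -15.0]
force: [-2.4, 0.8, 6.1]
gripper_width: 13.8
time_s: 16.65
ee_pos: [589.3, 195.9, 80.4]
ee_rot: [180.0, 0.0, -15.0]
force: [-0.1, -0.6, 0.2]
gripper_width: 45.5
```

Released. I'll rise straight up, then look.

```bash
python3 -m jog '[{"dx":0,"dy":0,"dz":0.01,"wx":0,"wy":0,"wz":0,"grip":0},{"dx":0,"dy":0,"dz":0.02,"wx":0,"wy":0,"wz":0,"grip":0},{"dx":0,"dy":0,"dz":0.03,"wx":0,"wy":0,"wz":0,"grip":0},{"dx":0,"dy":0,"dz":0.04,"wx":0,"wy":0,"wz":0,"grip":0},{"dx":0,"dy":0,"dz":0.03,"wx":0,"wy":0,"wz":0,"grip":0},{"dx":0,"dy":0,"dz":0,"wx":0,"wy":0,"wz":0,"grip":0},{"dx":0,"dy":0,"dz":0,"wx":0,"wy":0,"wz":0,"grip":0},{"dx":0,"dy":0,"dz":0,"wx":0,"wy":0,"wz":0,"grip":0}]'
python3 - <<'E'
from h import *
im,c=grab('wrist','w6');h,z=(589.1,196.1),60
o=cv2.resize(im[0:280,140:420,::-1],None,fx=2.1,fy=2.1,interpolation=cv2.INTER_CUBIC)
d=np.radians(-13.8);e=np.array([np.cos(d),np.sin(d)]);n=np.array([-e[1],e[0]])
for a in(-50,50):
  for b in(-7,7):
    u,v=proj(c,(*(np.array(h)+a*e+b*n),105));cv2.circle(o,(int((u-140+.5)*2.1),int((v+.5)*2.1)),3,(0,0,255),-1)
cv2.imwrite('pics/w6o.png',o)
E
```

```text
time_s: 17.45
ee_pos: [588.5, 195.7, 209.5]
ee_rot: [179.9, 0.1, -15.0]
force: [1.0, 0.2, -0.4]
gripper_width: 45.4
```

View pics/w6o.png

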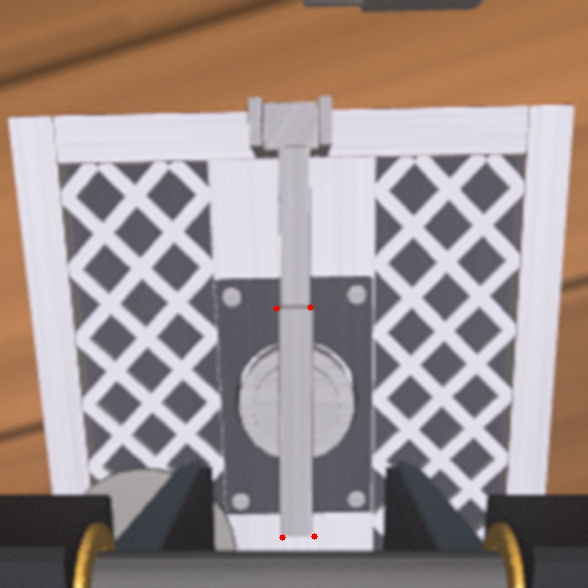

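The bar's corners lie on the points predicted for a seated, aligned handle, at (277–311,308) and (283–314,537). The tongue runs straight into the keeper at (290,150).

```bash
python3 -c "
from workcell import env
env.job_done()"
```

```text
the job is handed in; nothing more can be done
```

The T-handle is fully home in the latch hub, turned clockwise until its bar is in line with the case, and released. I handed the job in at about 17.5 s of the 69 s limit. No verdict was reported.

- **Fit:** I lined the bar up with the tongue (about 69° in world axes), and the shaft dropped in without resistance. The collar touched at exactly the predicted flush height.
- **Forces:** The wrist readings stood at about 9 N of downward press once the handle was home, and about the same through the turn. Contact force on the latch was not measured directly.
- **Turn:** When the bar first came into line, the tongue lagged about 5° from play in the slot. I turned about 4.6° further to bring the tongue into its keeper, then turned the bar back about 3.4°.
- **Last checks:** In the final wrist picture the bar lies on the corner points predicted for a seated, aligned handle. The tongue is in its keeper and the gripper was clear with no force on it. At release the gripper, and so the bar, was about 1° from the case line.
- **Not checked:** I saw no sign that the disc or the other two tools had moved, but I did not measure them again.
- **Failed calls:** My first three move commands were refused because they left out zero-valued keys. The arm did not move, so no harm was done.

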